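Lock the bayonet cap of a strainer pot

TASK

Close the small strainer pot: its blue cap is sitting loosely on the spring in the pot's mouth with its two lugs out of line with the entry slots. Keep feeling with downward pushes while turning the cap anticlockwise (seen from above) until the lugs find the slots, push it right in against the spring, turn it clockwise to the stop, then let go so that the spring lifts it into its locking notch and it stays locked. Leave the bottle, cup and beaker beside it standing where they are.

Things in the scene. Friction and masses are not known exactly. Their poses are not given: they have to be found in the camera images.
- cap_mid (a point): Loose blue bayonet cap, 92 mm wide, about 0.2 kg, upright in the pot's mouth. Point: on its axis, half-way up its white grip bar. The bar is 84 mm long (x axis), 20 mm wide (y) and reaches 17 mm below and above the point. As found the point is 131 mm above pot_foot, the cap floating on the pot's spring; locked it is at 111 mm. A half turn gives the same fit.
- cap_face (a point): Centre of the flat round top (radius 46 mm) of the cap's disc, 17 mm below cap_mid, same axes; the bar rises from it. Fingertips set on it on both sides of the bar can push the cap in and turn it by the bar. A 46 mm deep skirt below hides the two lugs (10 mm thick) and the pot's slots.
- pot_foot (a point): Grey strainer pot, 81 mm wide, 70 mm high, on a 116 mm flange, fixed to the bench. Point: on its axis at bench level, z up; its y axis runs along two brass hose barbs. The slotted sleeve inside is set at a hidden angle: from the cap as found, the entry slots lie 21 to 66 degrees further anticlockwise (from above); the lugs enter within 7 degrees of them.
- pot_rim (a point): Centre of the pot's mouth, 70 mm above pot_foot: hard rim under the cap. Off the slots a push sinks the cap only 3 mm, then the lugs hit it. In the slots the cap goes in 33 mm to a hard bottom. The spring lifts with 6 N as found, 14 N at the bottom (the cap's weight, 2 N, helps the push).
- pot_notch (a point): Point on the pot's axis 58 mm above pot_foot, the height of the lugs when locked. From 28 mm or more below its as-found height the cap turns clockwise (from above) 60 to 75 degrees to a hard stop; let go there (or up to 12 degrees before it), the spring lifts it into the notch, 20 mm below as found. Turned too little, it stays 27 mm below or pops back up.
- rinse_bottle_mid (a point): White screw-cap bottle, 50 mm wide, 100 mm high, standing near the pot: bystander. Point at its centre, half-way up.
- cup_mid (a point): Yellow plastic cup, 70 mm wide, 61 mm high, standing near the pot: bystander. Point at its centre, half-way up.
- beaker_mid (a point): Glass beaker, 75 x 81 mm, 95 mm high, standing near the pot: bystander. Point at its centre, half-way up.
- cap: The same cap: its origin is the centre of its underside, 93 mm below point cap_mid; same axes.
Things that resemble listed ones, but are neither listed nor needed, are in the scene too. Leave any purple look-alike of the part that bears beaker_mid alone. Of the things that look like the part that bears cup_mid, take the one that is nearest to the robot's base at the start.

How it is judged:
On the way:
1. the cap is pushed in, its lugs below the rim of the pot's slots (25.5 mm or more below the as-found height) (z of cap_mid in the frame of pot_foot below 0.1055 m), for 0.1 s.
At the end, for the whole second after the job is handed in: The cap is locked in the notch: the middle of its bar stands 108 to 114.5 mm above the pot's foot, within 8 mm of the pot's axis, upright within 5 degrees and at rest; the bottle, cup and beaker stand upright within 30 mm of where they were (z of cap_mid in the frame of pot_foot between 0.108 and 0.1145 m and horizontal distance between cap_mid and pot_foot below 0.008 m and angle between cap_mid's own z axis and vertical below 0.09 rad and linear speed of cap below 0.02 m/s and distance of each of rinse_bottle_mid, cup_mid, beaker_mid from where it was at the start of the episode below 0.03 m and angle between each of rinse_bottle_mid, cup_mid, beaker_mid's own z axis and vertical below 0.2 rad); the robot touches nothing.
It fails at once if the bottle, the cup or the beaker is knocked over (angle between any of rinse_bottle_mid, cup_mid, beaker_mid's own z axis and vertical above 0.6 rad).
It also fails if it takes over 48 s, if anything falls off the work surface, if the arm or the gripper's body presses on something with over 40 N, if the wrist force passes 120 N, or if a joint passes its speed limit or range.

ROBOT

A 6-joint arm with a two-finger parallel gripper is mounted at the origin on a cart in front of the work surface, level with it; the furniture and walls round the work are solid. World frame = base frame: x ahead of the robot, y to its left, z up, the work surface at z = 0. Lengths are in m, angles in rad, forces in N, time in s.
With the tool pointing down it reaches from about 0.225 to 0.875 m from the base axis. Payload 3.4 kg.
Tool frame: the origin (TCP) lies on the centre line of the jaws, within the pads' length; the fingertips stand 11 mm ahead of it and the grasp point (between the pads) lies 8 mm behind it; z points along the fingers, y is the line along which they close (so a half turn about z gives the same grasp; the last joint's range is limited). The gripper opens to 85 mm and grips with 20 to 120 N. Pads are 22 mm wide; open, the fingers measure 114 mm over their backs; the gripper's body (76 mm by 85 mm) begins 54 mm behind the grasp point. The pads swing forward as they close: fully open they stand 13 mm farther back than shut.
Start: joints at [1.03, 0.276, 1.505, -0, 1.361, -0.121], TCP at [0.234, 0.525, 0.242] pointing down, gripper open.
Joint ranges: [-2.89, 2.89], [-0.75, 2.08], [0.22, 2.7], [-1.18, 4.32], [0.11, 2.71], [-2.7, 2.7]. Speed limits (rad/s): [2.57, 2.57, 3.14, 3.14, 3.14, 3.14].

INTERFACE

Orientations are given as a unit quaternion [w, x, y, z].
In Python, from rig import manip, eyes, job gives the robot as it stands.
- The arm moves only by the tool drive_tool, never from a script. Its argument "rows" is a list of rows, each a list of 3 entries, a list of its own where there are three numbers: the turn, a rotation vector about the world's x, y, z in rad, then the shift along the world's x, y, z in cm, then the finger opening in cm, from 0 to 8.54. A call has 1 to 8 rows; each row shifts and turns the commanded pose from where the row before left it; what a row does not reach is not made up. A row lasts 1/8 s, in which the tool goes at most 62.5 mm and 10.7 degrees, less where a joint would pass 70% of its speed; a pose out of reach is approached as far as the arm can. A call is refused whole if a number of a shift passes 6.25 or a number of a turn 0.188, either way. A call with a gripper value outside its range is refused whole. The fingers move at their own pace and stop on an object; "force" is the grip in N (left out, the last holds). Time passes only in rows, so rows that do not move let the fingers close. It gives the time, the measured TCP pose, the force, the opening and the grip force at its end, in the units of the state.
- manip.get_state(): the state, without advancing time (a new reading comes with each control period).
- eyes.get_image(name): name is "side" or "top"; returns the picture (400x640x3 uint8, red, green, blue); there is no depth.
- eyes.get_calibration(name): a dict with "camera_matrix" (3x3 intrinsics, pixels), "k1" (the pictures are not rectified: a ray, as slopes to the right and down, at radius r is drawn at 1 + k1 r^2 times it, then the intrinsics apply), "view" (4x4, takes a point from world to camera coordinates). Camera axes: x right, y up, looking along -z (the intrinsics and any distortion apply to the point x, -y, -z); pixel columns grow to the right and rows downward; lengths in m; the calibration is good to about 2 mm. A picture is of the moment at which its call begins. get_calibration takes no time and is no camera call.
- job.sign_off(): hands the job in; it is judged then, once.
The state is a dict: "clock": time; "qpos": joint angles; "qd": joint speeds; "effort": joint torques, N m; "position": TCP position; "ee_rot": TCP orientation; "contact_force": force on the tool from outside, world axes, zero at the start; "moment": the same for the moment, N m; "width": finger opening in m; "gripper_force": force on a finger pad.
Only numpy, scipy, OpenCV 4.12 (cv2) and the standard library are available. Lean on these libraries where they do the work, as an engineer would, in place of code of your own. Each camera call takes 0.05 s, during which the arm holds its last target. There are 200 camera calls.

## Working session

There is one attempt and no reset: what is moved stays moved. The work goes in short steps, Python scripts to look and compute and a tool call to move; the robot and the scene stay as the last step left them, time stands still between calls to the robot, and variables do not carry over. Pictures are saved under pics/ and viewed, at most 10 in all, crops included, and the job is handed in when it is done.

Besides the shell and the picture viewer there is one more tool, called after "Request:" as name(argument=value, ...) on one line, values as JSON. drive_tool: Moves the arm, as the interface text tells. Its arguments: {"type":"object","properties":{"rows":{"type":"array"},"force":{"type":"number"}},"required":["rows"]}

```bash
mkdir -p pics; python3 - <<'E'
from rig import manip, eyes, job
import cv2
for n in("top","side"):
    cv2.imwrite(f"pics/{n}0.png",eyes.get_image(n)[:,:,::-1])
    c=eyes.get_calibration(n);print(n,c)
print(manip.get_state())
E
```

```text
top {'camera_matrix': array([[469.15804242,   0.        , 323.18662619],
       [  0.        , 469.15804242, 194.20768459],
       [  0.        ,   0.        ,   1.        ]]), 'k1': -0.06832865559264945, 'view': array([[ 0.01478458, -0.99961655, -0.02341284, -0.21000827],
       [ 0.99292521,  0.01191852,  0.11814174, -0.54342734],
       [-0.1178174 , -0.02499387,  0.99272069, -1.2995024 ],
       [ 0.        ,  0.        ,  0.        ,  1.        ]])}
side {'camera_matrix': array([[497.86197569,   0.        , 314.55697638],
       [  0.        , 497.86197569, 192.27283103],
       [  0.        ,   0.        ,   1.        ]]), 'k1': -0.12736859272799894, 'view': array([[ 0.81487534, -0.57917032,  0.02323622, -0.58417394],
       [ 0.28093592,  0.42969761,  0.8581579 , -0.1537165 ],
       [-0.50700414, -0.69276381,  0.51285973, -1.50335092],
       [ 0.        ,  0.        ,  0.        ,  1.        ]])}
{'clock': 0.1, 'qpos': array([ 1.03000864e+00,  2.76513220e-01,  1.50601072e+00,  9.12324348e-06,
        1.36072487e+00, -1.21036571e-01]), 'qd': array([ 5.55971745e-04,  4.20096306e-04, -5.25132092e-03, -2.90907267e-04,
        4.81942570e-05, -5.66339837e-04]), 'effort': array([ 3.38263490e-03, -4.17697763e+01, -2.46406782e+01, -8.48363948e-05,
        5.78070962e-03, -2.36501613e-06]), 'position': array([0.23411185, 0.52467375, 0.24153511]), 'ee_rot': array([-2.73265280e-04,  2.08339053e-01,  9.78056314e-01, -7.81700708e-04]), 'contact_force': array([-0.77369923,  0.30627773, -0.16691163]), 'moment': array([ 0.06899757,  0.02361207, -0.02710781]), 'gripper_force': 0.0, 'width': 0.08554477795719831}
```

View pics/top0.png

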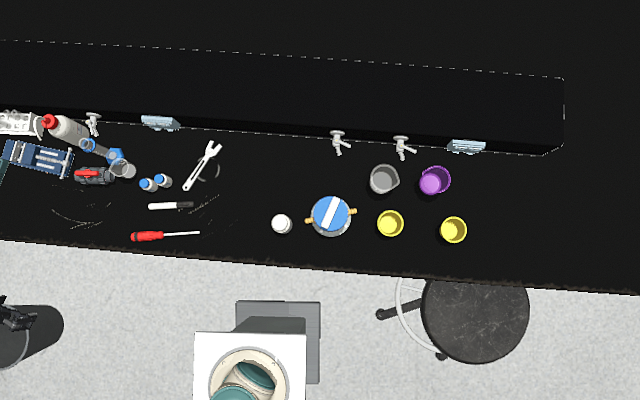

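View pics/side0.png

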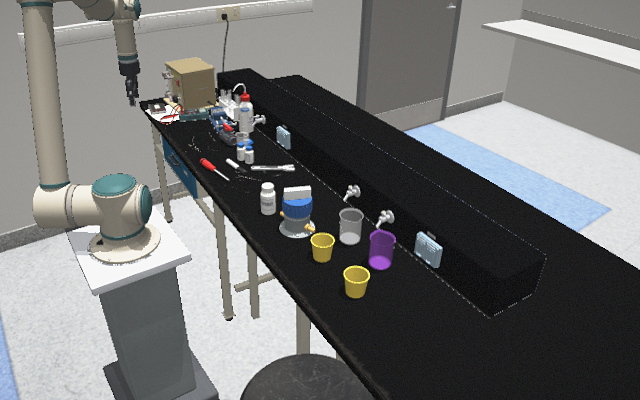

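The top view shows the blue cap with its white bar at (331,215), on the pot with barbs at (309,220) and (353,211). The bottle is at (281,223). The grey glass beaker is at (384,179), with a purple look-alike at (434,180). There are two yellow cups, at (390,223) and (453,230); the base is at about (247,390), so (390,223) is nearer and is the one meant. I'll confirm this in an enlarged crop.

```bash
cat > h.py <<'E'
import numpy as np, cv2
from rig import manip, eyes, job
def ray(n,u,v):
    c=eyes.get_calibration(n);K=c["camera_matrix"];V=c["view"]
    p=cv2.undistortPoints(np.array([[[u,v]]],float),K,np.array([c["k1"],0,0,0.]))[0,0]
    R=V[:3,:3];o=-R.T@V[:3,3];d=R.T@np.array([p[0],-p[1],-1]);return o,d
def atz(n,u,v,z):
    o,d=ray(n,u,v);return o+d*(z-o[2])/d[2]
def proj(n,P):
    c=eyes.get_calibration(n);q=c["view"][:3,:3]@np.array(P)+c["view"][:3,3]
    x=np.array([[[q[0]/-q[2],-q[1]/-q[2],1.]]])
    return cv2.projectPoints(x,np.zeros(3),np.zeros(3),c["camera_matrix"],np.array([c["k1"],0,0,0.]))[0][0,0]
E
python3 - <<'E'
import cv2
a=cv2.imread("pics/top0.png")[145:265,265:475]; b=cv2.imread("pics/side0.png")[170:300,240:400]
cv2.imwrite("pics/topc.png",cv2.resize(a,None,fx=3.8,fy=3.8,interpolation=cv2.INTER_CUBIC))
cv2.imwrite("pics/sidec.png",cv2.resize(b,None,fx=4.5,fy=4.5,interpolation=cv2.INTER_CUBIC))
E
```

```text
(no output)
```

View pics/topc.png

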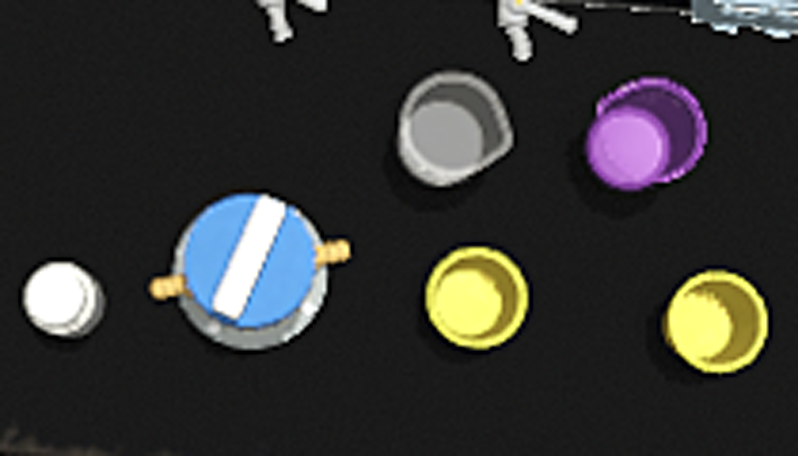

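View pics/sidec.png

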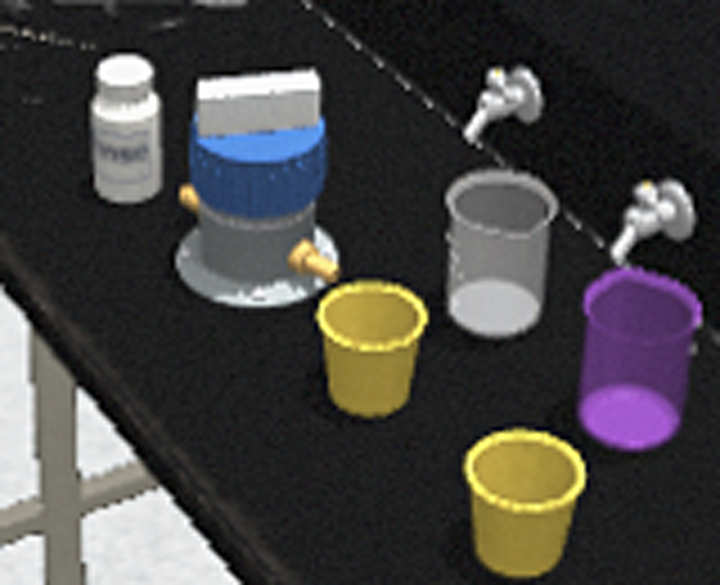

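```bash
python3 - <<'E'
from h import *
t=lambda x,y:(265+(x+.5)/3.8-.5,145+(y+.5)/3.8-.5)
s=lambda x,y:(240+(x+.5)/4.5-.5,170+(y+.5)/4.5-.5)
c=[atz("top",*t(*p),.148) for p in((258,196),(286,205),(240,321),(212,309))]
c=np.array(c)[:,:2];print(c,c.mean(0))
a=(c[0]+c[1])/2;b=(c[2]+c[3])/2;print("len",np.linalg.norm(a-b),"yaw",np.degrees(np.arctan2(*(a-b)[::-1])))
print("disc",atz("top",*t(250,261),.114))
print("side bar",[atz("side",*s(*p),.148)[:2] for p in((197,82),(319,72))], "disc",atz("side",*s(258,127),.114))
for n,p,z in(("bottle",(60,297),.1),("cup",(477,297),.061),("beaker",(452,128),.095)):print(n,atz("top",*t(*p),z))
P=[*c.mean(0),.148];print([ (proj(n,P)) for n in("top","side")])
E
```

```text
[[ 0.52725064 -0.22983407]
 [ 0.52134275 -0.24887767]
 [ 0.44244232 -0.21878604]
 [ 0.4502579  -0.19981343]] [ 0.4853234  -0.22432781]
len 0.0835406575380837 yaw -21.086595385942616
disc [ 0.48564707 -0.22467484  0.114     ]
side bar [array([ 0.45241123, -0.20213546]), array([ 0.52942111, -0.2362636 ])] disc [ 0.48552984 -0.227248    0.114     ]
bottle [ 0.45961134 -0.09136195  0.1       ]
cup [ 0.46578429 -0.38830721  0.061     ]
beaker [ 0.58359826 -0.36675206  0.095     ]
[array([330.17697635, 212.4108384 ]), array([296.41378905, 187.93072173])]
```

The bar centre is at (0.4855, -0.225) with its yaw at -21°, and both views agree. The enlarged crop confirms the yellow cup at (477,297) in the crop as the nearer one. I'll close the fingers along yaw -111°, which leaves joint 6 enough room for the anticlockwise turn.

Request:
drive_tool(rows=[[[0,0,-0.17],[1.57,-4.69,0],8.5],[[0,0,-0.17],[1.57,-4.69,0],8.5],[[0,0,-0.17],[1.57,-4.69,0],8.5],[[0,0,-0.17],[1.57,-4.69,0],8.5],[[0,0,-0.17],[1.57,-4.69,0],8.5],[[0,0,-0.17],[1.57,-4.69,0],8.5],[[0,0,-0.17],[1.57,-4.69,0],8.5],[[0,0,-0.17],[1.57,-4.69,0],8.5]])

```text
clock: 1.1
position: [0.36, 0.1484, 0.2422]
ee_rot: [0.0, 0.779, 0.627, 0.0]
contact_force: [0.0, 0.1, 0.7]
width: 0.0847
gripper_force: 0.0
```

Request:
drive_tool(rows=[[[0,0,-0.17],[1.57,-4.69,0],8.5],[[0,0,-0.17],[1.57,-4.69,0],8.5],[[0,0,-0.17],[1.57,-4.69,0],8.5],[[0,0,-0.17],[1.57,-4.69,0],8.5],[[0,0,-0.17],[1.57,-4.69,0],8.5],[[0,0,-0.17],[1.57,-4.69,0],8.5],[[0,0,-0.17],[1.57,-4.69,0],8.5],[[0,0,-0.17],[1.57,-4.69,0],8.5]])

```text
clock: 2.1
position: [0.4857, -0.2268, 0.2419]
ee_rot: [-0.0, 1.0, -0.002, -0.0]
contact_force: [0.4, 1.0, 0.4]
width: 0.085
gripper_force: 0.0
```

Request:
drive_tool(rows=[[[0,0,-0.18],[0,0.18,0],5],[[0,0,-0.18],[0,0,-3],5],[[0,0,0],[0,0,-4],5],[[0,0,0],[0,0,-2.5],5],[[0,0,0],[0,0,-1.5],5],[[0,0,0],[0,0,0],5]])

```text
clock: 2.85
position: [0.485, -0.2232, 0.1314]
ee_rot: [-0.0, 0.984, -0.178, -0.001]
contact_force: [0.4, 0.8, 1.1]
width: 0.0501
gripper_force: 0.0
```

```bash
python3 - <<'E'
from h import *
a=eyes.get_image("side")[150:250,240:370,::-1]
b=eyes.get_image("top")[165:265,270:400,::-1]
cv2.imwrite("pics/g1.png",cv2.resize(np.vstack([a]),None,fx=6,fy=6,interpolation=cv2.INTER_CUBIC))
cv2.imwrite("pics/g1t.png",cv2.resize(b,None,fx=6,fy=6,interpolation=cv2.INTER_CUBIC))
E
```

```text
(no output)
```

View pics/g1.png

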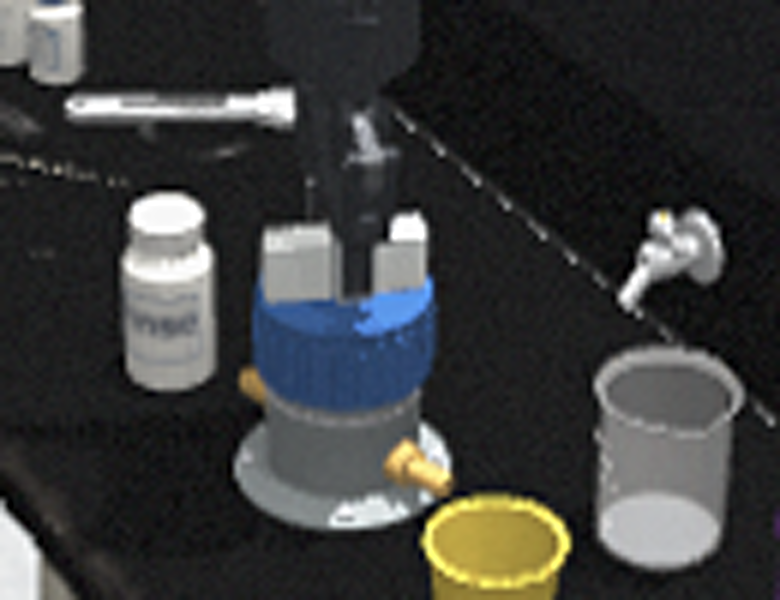

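The side crop shows the fingers straddling the white bar at its middle: finger at (352,290), bar from (262,235) to (428,230). Next I'll close on it.

Request:
drive_tool(rows=[[[0,0,0],[0,-0.1,0],3],[[0,0,0],[0,0,0],1.6],[[0,0,0],[0,0,0],1.6],[[0,0,0],[0,0,0],1.6],[[0,0,0],[0,0,0],1.6]], force=50)

```text
clock: 3.58
position: [0.486, -0.2248, 0.1328]
ee_rot: [0.0, 0.984, -0.178, 0.001]
contact_force: [0.1, -0.6, 4.3]
width: 0.0192
gripper_force: 53.8
```

Request:
drive_tool(rows=[[[0,0,0],[0,0,-0.2],1.6],[[0,0,0],[0,0,-0.2],1.6],[[0,0,0],[0,0,0],1.6]])

```text
clock: 3.95
position: [0.4861, -0.2248, 0.1303]
ee_rot: [0.0, 0.984, -0.178, 0.001]
contact_force: [-1.1, 1.6, 15.2]
width: 0.0192
gripper_force: 55.6
```

Request:
drive_tool(rows=[[[0,0,0.1],[0,0,-0.1],1.6],[[0,0,0.1],[0,0,-0.1],1.6],[[0,0,0.05],[0,0,0],1.6],[[0,0,0],[0,0,0],1.6]], force=70)

```text
clock: 4.45
position: [0.4865, -0.225, 0.1291]
ee_rot: [0.001, 0.999, -0.053, 0.002]
contact_force: [-2.6, 3.0, 17.8]
width: 0.0189
gripper_force: 68.6
```

Request:
drive_tool(rows=[[[0,0,0.06],[0,0,0],1.6],[[0,0,0.06],[0,0,0],1.6],[[0,0,0],[0,0,0],1.6]])

```text
clock: 4.82
position: [0.4865, -0.2248, 0.1269]
ee_rot: [0.0, 1.0, 0.006, 0.001]
contact_force: [0.8, 0.1, 6.1]
width: 0.0187
gripper_force: 67.7
```

```bash
python3 - <<'E'
from h import *
s=manip.get_state();print(s["qpos"],s["moment"],s["contact_force"],s["position"])
E
```

```text
[-5.62999302e-01  3.08332363e-01  1.76689591e+00  5.00927905e-04
  1.06384584e+00  9.95475144e-01] [ 0.00860564 -0.17231579  0.08593736] [0.82894214 0.06029519 6.09461069] [ 0.48654402 -0.22482595  0.12690605]
```

The force dropped to 6 N as the cap sank to 5.9 mm, so the lugs are in the slots after a turn of about 21°. Next I'll push in.

Request:
drive_tool(rows=[[[0,0,0.03],[0,0,-0.3],1.6],[[0,0,0],[0,0,-0.3],1.6],[[0,0,0],[0,0,-0.3],1.6],[[0,0,0],[0,0,0],1.6]])

```text
clock: 5.32
position: [0.4866, -0.2248, 0.1178]
ee_rot: [0.0, 1.0, 0.021, 0.001]
contact_force: [0.1, 0.5, 8.1]
width: 0.0187
gripper_force: 68.0
```

Request:
drive_tool(rows=[[[0,0,0],[0,0,-0.4],1.6],[[0,0,0],[0,0,-0.4],1.6],[[0,0,0],[0,0,-0.4],1.6],[[0,0,0],[0,0,-0.4],1.6],[[0,0,0],[0,0,-0.2],1.6],[[0,0,0],[0,0,0],1.6]])

```text
clock: 6.08
position: [0.4869, -0.2248, 0.1045]
ee_rot: [0.001, 1.0, 0.021, 0.002]
contact_force: [-6.0, 3.3, 35.1]
width: 0.019
gripper_force: 71.9
```

```bash
python3 - <<'E'
from h import *
a=eyes.get_image("side")[150:250,240:370,::-1]
cv2.imwrite("pics/g2.png",cv2.resize(a,None,fx=6,fy=6,interpolation=cv2.INTER_CUBIC))
f=lambda P:((proj("side",P)-[240,150]+.5)*6-.5).round()
for z in(.115,.119,.123): print(z,f([.486+.042,-.225-.0,z]),f([.486-.042,-.225,z]),"top centre",f([.486,-.225,z]))
s=manip.get_state();print(s["qpos"],s["moment"],s["contact_force"],s["position"])
E
```

```text
0.115 [410. 263.] [274. 309.] top centre [343. 286.]
0.119 [410. 256.] [273. 303.] top centre [343. 279.]
0.123 [410. 249.] [273. 296.] top centre [343. 272.]
[-5.62701978e-01  3.31321293e-01  1.79771129e+00  7.42492550e-04
  1.00776061e+00  9.65964907e-01] [0.902166   1.09914894 0.00904985] [-6.01141286  3.98988905 35.89467005] [ 0.48687344 -0.22476752  0.10447326]
```

View pics/g2.png

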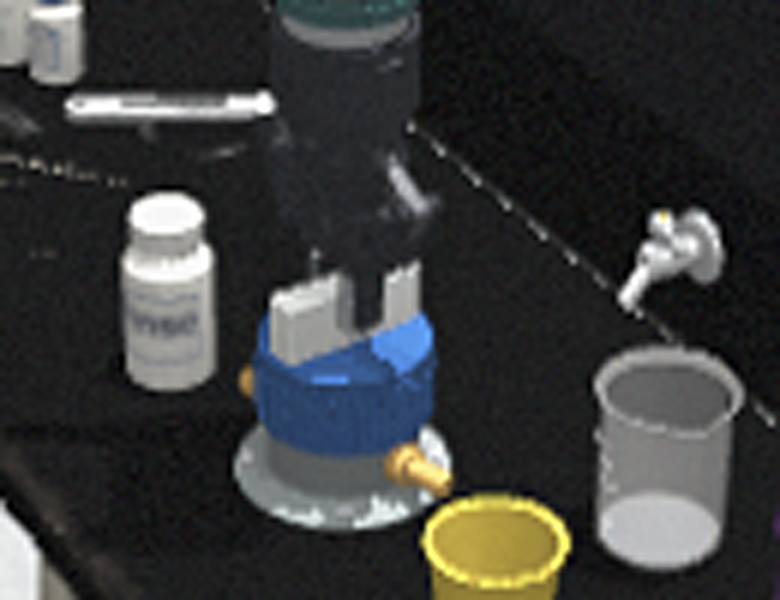

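The cap is down about 28 mm, but the push is at 35 N with an off-axis moment. It seems to be jamming slightly tilted. I'll back off a little, follow the side force, turn a touch anticlockwise and push again.

Request:
drive_tool(rows=[[[0,0,0],[0,0,0.4],1.6],[[0,0,0.04],[-0.1,0.05,0.1],1.6],[[0,0,0],[0,0,0],1.6]])

```text
clock: 6.5
position: [0.4863, -0.2247, 0.106]
ee_rot: [0.001, 0.999, 0.041, 0.002]
contact_force: [1.1, -0.3, 10.3]
width: 0.0191
gripper_force: 68.5
```

```bash
python3 - <<'E'
from h import *
s=manip.get_state();print(s["moment"],s["contact_force"],s["position"],s["ee_rot"])
E
```

```text
[ 0.08847559 -0.19225656  0.00047981] [ 1.06398775 -0.26739376 10.33766386] [ 0.48628897 -0.22467683  0.10599535] [0.00108077 0.99916474 0.04079182 0.00216187]
```

Request:
drive_tool(rows=[[[0,0,0],[0,0,-0.2],1.6],[[0,0,0],[0,0,-0.2],1.6],[[0,0,0],[0,0,0],1.6]])

```text
clock: 6.88
position: [0.4867, -0.2247, 0.1045]
ee_rot: [0.001, 0.999, 0.041, 0.003]
contact_force: [-2.5, 3.4, 27.4]
width: 0.0186
gripper_force: 70.8
```

```bash
python3 - <<'E'
from h import *
s=manip.get_state();print(s["moment"],s["contact_force"],s["position"],s["ee_rot"])
E
```

```text
[ 0.61627829  0.60874832 -0.00915264] [-2.52761472  3.44168389 27.42367704] [ 0.48669573 -0.22465878  0.10451785] [0.00135277 0.99916553 0.04072558 0.00280078]
```

Request:
drive_tool(rows=[[[0,0,-0.06],[0,0,0],1.6],[[0,0,-0.06],[0,0,0],1.6],[[0,0,-0.06],[0,0,0],1.6],[[0,0,0],[0,0,0],1.6]])

```text
clock: 7.38
position: [0.487, -0.2253, 0.1045]
ee_rot: [0.002, 0.999, -0.049, 0.003]
contact_force: [-1.8, 1.4, 26.2]
width: 0.0189
gripper_force: 70.8
```

```bash
python3 - <<'E'
from h import *
s=manip.get_state();print(s["moment"],s["contact_force"],s["position"],s["ee_rot"])
a=eyes.get_image("side")[160:230,270:350,::-1]
cv2.imwrite("pics/g3.png",cv2.resize(a,None,fx=8,fy=8,interpolation=cv2.INTER_CUBIC))
f=lambda P:((proj("side",P)-[270,160]+.5)*8-.5).round()
th=2*np.arctan2(s["ee_rot"][2],s["ee_rot"][1]);e=np.array([np.cos(th),np.sin(th)]);n=np.array([-e[1],e[0]])
print(np.degrees(th))
for z in(.115,.118,.121):
  print(z,[f([*(np.array([.4858,-.225])+i*.042*e+j*.01*n),z]).tolist() for i in(-1,1) for j in(-1,1)])
E
```

```text
[ 0.33809926  0.52054205 -0.09752343] [-1.81891004  1.4260432  26.23176902] [ 0.48703026 -0.2253368   0.10451141] [ 0.00175511  0.99877387 -0.04936165  0.0033308 ]
-5.658767807481808
0.115 [[131.0, 340.0], [107.0, 316.0], [324.0, 287.0], [299.0, 264.0]]
0.118 [[131.0, 333.0], [107.0, 309.0], [324.0, 280.0], [299.0, 257.0]]
0.121 [[131.0, 327.0], [107.0, 302.0], [324.0, 274.0], [299.0, 250.0]]
```

View pics/g3.png

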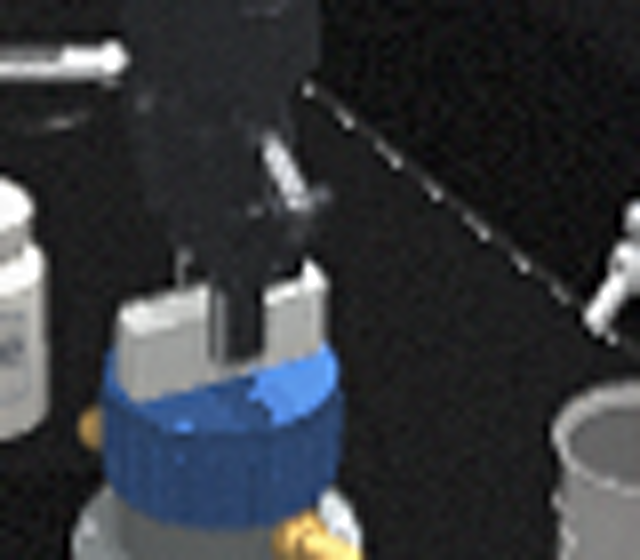

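The crop shows the bar level: far-end corner at (327,283), near-end corner at (117,308). The bar top is at about 0.1175 m, so the cap is about 30 mm in, past the 28 mm needed. It turned 10° clockwise with little torque, so I'll keep going.

Request:
drive_tool(rows=[[[0,0,-0.08],[0,0,-0.1],1.6],[[0,0,-0.08],[0,0,0],1.6],[[0,0,-0.08],[0,0,0],1.6],[[0,0,0],[0,0,0],1.6]])

```text
clock: 7.92
position: [0.4875, -0.2255, 0.1045]
ee_rot: [0.002, 0.986, -0.169, 0.004]
contact_force: [-2.3, 2.2, 31.3]
width: 0.0188
gripper_force: 71.6
```

```bash
python3 - <<'E'
from h import *
s=manip.get_state();print(s["moment"],s["contact_force"],s["position"],s["ee_rot"],s["qpos"])
E
```

```text
[ 0.44606181  0.71102064 -0.10264407] [-2.27380251  2.243814   31.25319083] [ 0.48745584 -0.2255093   0.10449743] [ 0.00159609  0.98568691 -0.16852779  0.0041426 ] [-5.63032753e-01  3.30556236e-01  1.79891363e+00  2.73079667e-04
  1.00324688e+00  1.34629297e+00]
```

Request:
drive_tool(rows=[[[0,0,-0.1],[-0.1,0.05,0.1],1.6],[[0,0,-0.1],[0,0,0],1.6],[[0,0,-0.1],[0,0,0],1.6],[[0,0,-0.1],[0,0,0],1.6],[[0,0,0],[0,0,0],1.6]])

```text
clock: 8.55
position: [0.4864, -0.226, 0.1045]
ee_rot: [0.002, 0.933, -0.361, 0.004]
contact_force: [-1.1, -1.1, 24.1]
width: 0.0187
gripper_force: 70.6
```

```bash
python3 - <<'E'
from h import *
s=manip.get_state();print(s["moment"],s["contact_force"],s["position"],s["ee_rot"],s["qpos"])
E
```

```text
[-0.21504387  0.52377328 -0.16485116] [-1.05992388 -1.0711307  24.11495516] [ 0.48637526 -0.22603143  0.10452536] [ 0.0015722   0.93258091 -0.36093066  0.00440846] [-5.63876992e-01  3.29448785e-01  1.80063528e+00 -1.63763577e-03
  1.00225060e+00  1.74633440e+00]
```

Request:
drive_tool(rows=[[[0,0,-0.07],[0,0,0],1.6],[[0,0,-0.07],[0,0,0],1.6],[[0,0,0],[0,0,0],1.6]])

```text
clock: 8.93
position: [0.4862, -0.226, 0.1045]
ee_rot: [0.001, 0.905, -0.425, 0.004]
contact_force: [-2.4, -1.1, 24.7]
width: 0.0188
gripper_force: 70.5
```

```bash
python3 - <<'E'
from h import *
s=manip.get_state();print(s["moment"],s["contact_force"],s["position"],s["ee_rot"],s["qpos"])
E
```

```text
[-0.20119763  0.61454565 -0.07709173] [-2.40395942 -1.06014779 24.69747481] [ 0.4862239  -0.22604214  0.10452168] [ 0.00135878  0.90514658 -0.42507497  0.0043685 ] [-0.56389428  0.32940701  1.80071245 -0.00190848  1.00246658  1.88602124]
```

Request:
drive_tool(rows=[[[0,0,-0.06],[0,0,0],1.6],[[0,0,-0.06],[0,0,0],1.6],[[0,0,0],[0,0,0],1.6]])

```text
clock: 9.3
position: [0.4862, -0.2261, 0.1045]
ee_rot: [0.001, 0.878, -0.478, 0.004]
contact_force: [-2.3, -2.2, 24.0]
width: 0.0187
gripper_force: 70.5
```

```bash
python3 - <<'E'
from h import *
s=manip.get_state();print(s["moment"],s["contact_force"],s["position"],s["ee_rot"],s["qpos"])
E
```

```text
[-0.21298525  0.6987877   0.03573192] [-2.27793591 -2.24493936 24.00928711] [ 0.48622256 -0.22608585  0.1045494 ] [ 0.00117139  0.87812496 -0.47840927  0.00444529] [-0.56386423  0.32940065  1.80063792 -0.00208842  1.00253103  2.00574426]
```

Request:
drive_tool(rows=[[[0,0,-0.06],[0,0,0],1.6],[[0,0,-0.06],[0,0,0],1.6],[[0,0,0],[0,0,0],1.6]])

```text
clock: 9.68
position: [0.4865, -0.2256, 0.1046]
ee_rot: [0.001, 0.85, -0.527, 0.005]
contact_force: [-0.3, 1.2, 25.6]
width: 0.0185
gripper_force: 74.9
```

```bash
python3 - <<'E'
from h import *
s=manip.get_state();print(s["moment"],s["contact_force"],s["position"],s["ee_rot"],s["qpos"])
E
```

```text
[0.04736827 0.28458332 1.98184781] [-0.25583698  1.15131063 25.64505255] [ 0.48647318 -0.22559813  0.10463005] [ 0.00111488  0.84966043 -0.52730868  0.00463274] [-0.56256901  0.32924751  1.80064225 -0.00256722  1.00242319  2.12047313]
```

Hit the stop: moment about z is +2 N m at yaw -63.6°. I'll ease the torque and let the cap rise with the hand.

Request:
drive_tool(rows=[[[0,0,0.03],[0,0,0.2],1.6],[[0,0,0],[0,0,0.3],1.6],[[0,0,0],[0,0,0.3],1.6],[[0,0,0],[0,0,0],1.6]])

```text
clock: 10.18
position: [0.486, -0.2252, 0.1069]
ee_rot: [0.001, 0.856, -0.516, 0.003]
contact_force: [5.2, -3.8, -7.0]
width: 0.0189
gripper_force: 71.5
```

```bash
python3 - <<'E'
from h import *
s=manip.get_state();print(s["moment"],s["contact_force"],s["position"],s["ee_rot"])
E
```

```text
[-0.88628766 -1.39838547  1.17036782] [ 5.16409843 -3.81169328 -7.04198148] [ 0.48597845 -0.22518809  0.10694913] [ 5.20961233e-04  8.56433515e-01 -5.16250235e-01  2.65663269e-03]
```

Request:
drive_tool(rows=[[[0,0,0.04],[0,0,-0.1],1.6],[[0,0,0.02],[0,0,0],1.6],[[0,0,0],[0,0,0],1.6]])

```text
clock: 10.55
position: [0.4861, -0.2253, 0.1086]
ee_rot: [0.0, 0.871, -0.492, 0.003]
contact_force: [3.3, -1.3, 8.0]
width: 0.0187
gripper_force: 73.1
```

```bash
python3 - <<'E'
from h import *
s=manip.get_state();print(s["moment"],s["contact_force"],s["position"],s["ee_rot"])
E
```

```text
[-0.43360056 -0.44374573  0.01661394] [ 3.26367437 -1.28979639  8.04480631] [ 0.48606209 -0.22526217  0.10859449] [ 2.78466131e-04  8.70573053e-01 -4.92028553e-01  3.22257010e-03]
```

Request:
drive_tool(rows=[[[0,0,0],[0,0,0.3],1.6],[[0,0,0],[0,0,0.3],1.6],[[0,0,0],[0,0,0],1.6]])

```text
clock: 10.92
position: [0.486, -0.2252, 0.1137]
ee_rot: [0.0, 0.871, -0.492, 0.003]
contact_force: [5.2, -3.0, 2.5]
width: 0.0188
gripper_force: 72.0
```

```bash
python3 - <<'E'
from h import *
s=manip.get_state();print(s["moment"],s["contact_force"],s["position"],s["ee_rot"])
E
```

```text
[-0.61033134 -0.8045589   0.03861102] [ 5.21487461 -3.01808706  2.47507239] [ 0.48601971 -0.22522941  0.11374325] [ 2.29156142e-04  8.70544329e-01 -4.92080054e-01  3.12071602e-03]
```

At 0.1137 the cap is well above the 27 mm ledge, so it is in the notch height. Now I'll release and withdraw.

Request:
drive_tool(rows=[[[0,0,0],[0,0,0],2.6],[[0,0,0],[0,0,0],4.5],[[0,0,0],[0,0,0],4.5],[[0,0,0],[0,0,2],4.5],[[0,0,0],[0,0,5],4.5],[[0,0,0],[0,0,5],4.5],[[0,0,0],[-6,4,5],4.5],[[0,0,0],[-6,4,0],4.5]])

```text
clock: 11.92
position: [0.3897, -0.1609, 0.2715]
ee_rot: [0.0, 0.871, -0.492, 0.003]
contact_force: [-0.8, -0.9, -0.2]
width: 0.0449
gripper_force: 0.0
```

```bash
python3 - <<'E'
from h import *
s=manip.get_state();print(s["contact_force"],s["position"])
a=eyes.get_image("side")[160:240,260:360,::-1]
cv2.imwrite("pics/g4.png",cv2.resize(a,None,fx=8,fy=7.5,interpolation=cv2.INTER_CUBIC))
f=lambda P:((proj("side",P)-[260,160]+.5)*[8,7.5]-.5).round()
th=np.radians(-59);e=np.array([np.cos(th),np.sin(th)]);n=np.array([-e[1],e[0]])
for z in(.121,.128,.148):
  print(z,[f([*(np.array([.4858,-.225])+i*.042*e+j*.01*n),z]).tolist() for i in(-1,1) for j in(-1,1)])
E
```

```text
[-0.84791326 -0.88065438 -0.23636039] [ 0.38970951 -0.16086789  0.27145948]
0.121 [[187.0, 258.0], [210.0, 236.0], [385.0, 305.0], [407.0, 282.0]]
0.128 [[187.0, 244.0], [210.0, 221.0], [386.0, 290.0], [407.0, 267.0]]
0.148 [[186.0, 202.0], [210.0, 180.0], [386.0, 248.0], [408.0, 225.0]]
```

View pics/g4.png

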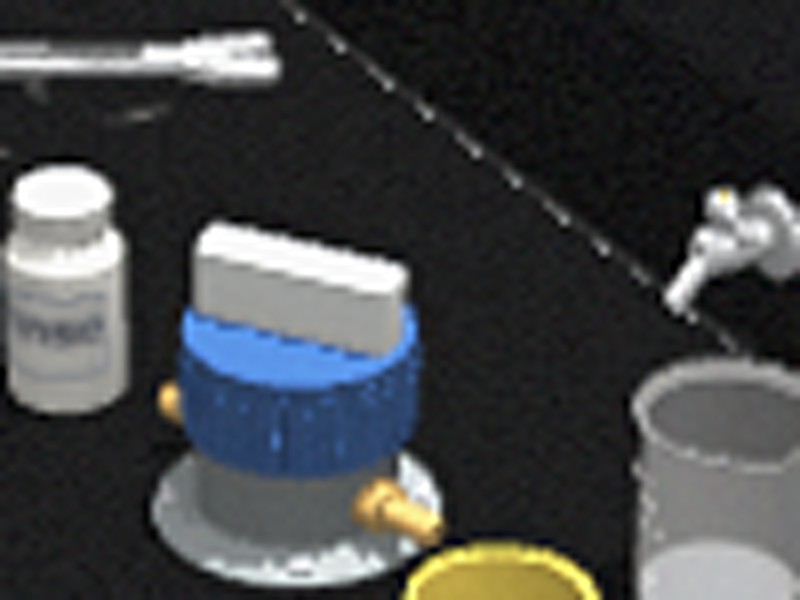

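The bar corners at (210,222), (385,292) and (408,268) match the 0.128 m top height predicted for the locked cap. It is upright, the arm is clear, and the bystanders in view are unmoved.

```bash
python3 -c "
from rig import job
print(job.sign_off())"
```

```text
the job is handed in; nothing more can be done
None
```

The cap is pushed in, turned clockwise to the stop and locked in its notch, with the bar top at about 128 mm as expected; I handed the job in at about 12 s, with the gripper clear and the bottle, cup and beaker untouched.

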